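# Fit a fresh cell in an electronic door lock and snap its battery cover shut

## Task

Stand the fresh battery cell upright in the battery tube of the electronic lock unit, steel button up as it stands now. Then put the battery cover over it, its two beaded ends towards the two spring clips, and press it straight down until the clips snap over the beads and the force drops. Keep pressing so that the cover sits fully home on its seal, and finish with the gripper still pushing it down firmly, at about 10 N and well short of crushing it; leave the other things on the bench where they are.

Things in the scene. Friction and masses are not known exactly. Their poses are not given: they have to be found in the camera images.
- lock_unit: grey electronic lock unit, fixed on an 88 x 176 x 5 mm aluminium plate (x -44..44, y -50..126 mm). Origin on the battery tube's axis at worktop height, z up; y runs from the battery end to the motor housing. Flat battery deck 29 mm high (x -27..27, y -38..38); motor housing (y 38..113) 46 mm high, its thumb turn 65 mm. Yaw varies by 0.4 rad either way.
- tube_mouth (a point): centre of the mouth of the black battery tube, 39 mm above the worktop. Bore 20 mm, outside 30 mm, rounded lip. 21.5 mm below is a sprung brass contact; the cell on it stands 13 mm proud of the mouth. Along the unit's y, 33 mm either side is free for fingers above the mouth; along x the spring clips stand 25 mm from the axis, rising 5 mm above the mouth.
- seat (a point): centre of the top of the flat black rubber seal round the tube, 31 mm above the worktop: where the underside of the cover's rim sits when the cover is fully home; axes as the lock unit's.
- seal: the rubber seal itself (46 x 42 mm frame, 2 mm thick), fixed on the deck; its frame is the lock unit's.
- contact (a joint): sprung bottom contact in the tube, m pressed down from its free place; 0 with the cell just standing on it, 0.003 with the cover home; 0.5 N at 0, 2 N at 0.003.
- clip_front (a joint): steel spring clip at the unit's -x side, rad; 0 at rest, grows as it is pushed outward. A bead passes at about 0.09, then it springs back over it; one clip may give before the other. Passing the clips takes 8 to 20 N: the force rises from first touch (cover's rim 8 mm above the seal) and drops suddenly with the rim 2 to 5 mm above the seal.
- clip_rear (a joint): the same clip at the unit's +x side, rad; 0 at rest, grows outward.
- cell: lithium cell, 17 mm in diameter, 34.5 mm tall, blue with a yellow upper third and a small steel button on top, 18 g, standing upright on the worktop; origin at the centre of its underside, z up. Its foot is chamfered.
- cover: white battery cover, rim down, 46 x 42 x 23 mm, about 30 g. Origin at centre of underside, z up. Grip rib on top: 34 mm along cover x, 14 mm thick along y, height 23 to 35 mm. Hollow below (33 x 34, 18 mm deep) to fit over tube and cell. Along both x ends run round beads (24 to 27 mm from centre, height 0 to 5) that the clips hook over: cover x goes along unit x, either way round.
- flux_bottle: small white bottle with a blue cap and label, 30 mm in diameter, 100 mm tall, loose, leave alone; origin at the centre of its underside
- tape_roll: green roll of tape, 64 mm in diameter, 20 mm high, loose, leave alone; origin at the centre of its underside
- cylinder_back: brass lock cylinder 17 x 62 x 29 mm, loose on the worktop, leave alone; origin at the centre of its underside
Things that resemble listed ones, but are neither listed nor needed, are in the scene too. Of the things like the cover, leave any that is red; of the rest the larger one is meant.

How it is judged:
By the outcome, as a careful person would: the job done as asked, in the order asked, and still so for the second after the job is handed in, while the arm keeps its last pose, push and grip.
It also fails if it takes over 67 s, if anything falls off the work surface, if the arm or the gripper's body presses on something with over 40 N, if the wrist force passes 120 N, or if a joint passes its speed limit or range.

## Robot

A 6-joint arm with a two-finger parallel gripper is mounted at the origin on a cart in front of the work surface, level with it; the furniture and walls round the work are solid. World frame = base frame: x ahead of the robot, y to its left, z up, the work surface at z = 0. Lengths are in mm, angles in rad, forces in N, time in s.
With the tool pointing down it reaches from about 375 to 925 mm from the base axis. Payload 5.7 kg.
Tool frame: the origin (TCP) lies at the very end of the fingers, on their centre line; the grasp point (between the pads) lies 19 mm behind it; z points along the fingers, y is the line along which they close (so a half turn about z gives the same grasp; the last joint's range is limited). The gripper opens to 85 mm and grips with 20 to 120 N. Pads are 22 mm wide; open, the fingers measure 114 mm over their backs; the gripper's body (76 mm by 85 mm) begins 54 mm behind the grasp point. The pads swing forward as they close: fully open they stand 13 mm farther back than shut.
Start: joints at [-0.115, 0.359, 1.51, -0, 1.272, -0.115], TCP at [599.969, -0.004, 231.267] pointing down, gripper open.
Joint ranges: [-2.97, 2.97], [-1.01, 2.36], [0.21, 2.38], [-0.96, 4.11], [0.2, 2.71], [-2.98, 2.98]. Speed limits (rad/s): [2.39, 2.39, 3.14, 3.14, 3.14, 3.14].

## Interface

Orientations are given as a rotation vector (axis times angle).
In Python, from bench import ctrl gives the robot as it stands.
- The arm moves only by the shell command python3 -m pendant 'ROWS'. ROWS is a JSON object whose one key "motion" holds a list of rows, each a list of 7 numbers: the finger opening in mm, from 0 to 85.4, then the shift along the tool's x, y, z in mm, then the turn, a rotation vector about the tool's x, y, z in rad. A call has 1 to 10 rows; each row shifts and turns the commanded pose from where the row before left it, along the tool's axes as they then stand; what a row does not reach is not made up. A row lasts 1/12 s, in which the tool goes at most 41.7 mm and 7.16 degrees, less where a joint would pass 70% of its speed; a pose out of reach is approached as far as the arm can. A call is refused whole if a number of a shift passes 41.7 or a number of a turn 0.125, either way. A call with a gripper value outside its range is refused whole. The fingers move at their own pace and stop on an object; the grip force is fixed at half the most. Time passes only in rows, so rows that do not move let the fingers close. It gives the time, the measured TCP pose, the force, the opening and the grip force at its end, in the units of the state.
- ctrl.observe(): the state, without advancing time (a new reading comes with each control period).
- ctrl.grab_frame(name): name is "scene" or "side" or "wrist"; returns a dict with "image" (420x560x3 uint8, blue, green, red), "mtx" (3x3 intrinsics, pixels), "R" (3x3) and "t" (3): a world point X has camera coordinates R X + t. Camera axes: x right, y down, z forward; pixel columns grow to the right and rows downward; lengths in mm; the calibration is good to about 2 mm. A picture is of the moment at which its call begins. There is no depth.
- ctrl.finish_job(): hands the job in; it is judged then, once.
The state is a dict: "t": time; "q": joint angles; "qd": joint speeds; "effort": joint torques, N m; "ee_pos": TCP position; "tool_rot": TCP orientation; "ft_force": force on the tool from outside, world axes, zero at the start; "wrist_torque": the same for the moment, N m; "width": finger opening in mm; "gripper_force": force on a finger pad.
Only numpy, scipy, OpenCV 4.12 (cv2) and the standard library are available. Lean on these libraries where they do the work, as an engineer would, in place of code of your own. Each camera call takes 0.05 s, during which the arm holds its last target. There are 200 camera calls.

## Working session

There is one attempt and no reset: what is moved stays moved. The work goes in short steps, Python scripts to look and compute and a shell command to move; the robot and the scene stay as the last step left them, time stands still between calls to the robot, and variables do not carry over. Pictures are saved under pics/ and viewed, at most 10 in all, crops included, and the job is handed in when it is done.

```bash
mkdir -p pics
python3 - <<'E'
from bench import ctrl
import cv2,numpy as np,pickle
d={}
for n in("scene","side","wrist"):
    f=ctrl.grab_frame(n);d[n]=f;cv2.imwrite(f"pics/{n}0.png",f["image"])
    R=np.array(f["R"]);print(n,np.round(-R.T@np.array(f["t"])),np.round(R[2],2),np.round(f["mtx"],0).tolist())
pickle.dump(d,open("f0.pkl","wb"))
print(ctrl.observe())
E
```

```text
scene [-321.  501.  844.] [ 0.68 -0.42 -0.6 ] [[512.0, 0.0, 273.0], [0.0, 512.0, 207.0], [0.0, 0.0, 1.0]]
side [ 423. -881.  674.] [ 0.16  0.81 -0.57] [[467.0, 0.0, 276.0], [0.0, 467.0, 204.0], [0.0, 0.0, 1.0]]
wrist [598.  74. 373.] [-0.   -0.29 -0.96] [[298.0, 0.0, 278.0], [0.0, 298.0, 207.0], [0.0, 0.0, 1.0]]
{'t': 0.15, 'q': array([-1.15108157e-01,  3.59332943e-01,  1.51119489e+00, -1.14135201e-05,
        1.27252879e+00, -1.15116002e-01]), 'qd': array([-8.46908956e-05, -1.20035657e-03, -3.08883002e-03,  2.26338723e-04,
        9.35495308e-04, -5.73168911e-04]), 'effort': array([ 1.72794025e-04, -5.28028965e+01, -2.78930157e+01, -4.07995576e-04,
        8.21093854e-03, -1.54210170e-05]), 'ee_pos': array([5.99459577e+02, 4.58290040e-02, 2.30646430e+02]), 'tool_rot': array([-2.22062237e+00, -2.22064725e+00,  1.44143771e-03]), 'ft_force': array([-1.39766046,  0.2844567 ,  1.61584283]), 'wrist_torque': array([ 0.02562827, -0.00561485, -0.01272426]), 'gripper_force': 0.0, 'width': 85.63613887647092}
```

View pics/scene0.png

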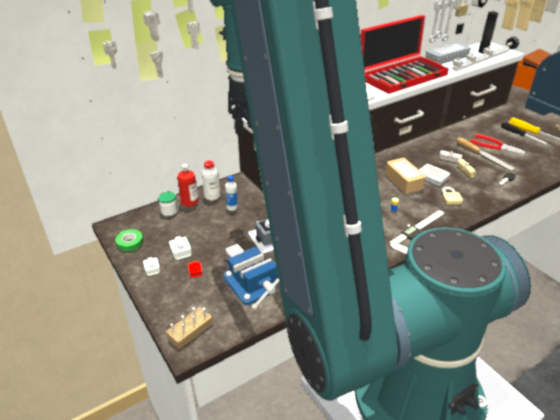

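View pics/side0.png

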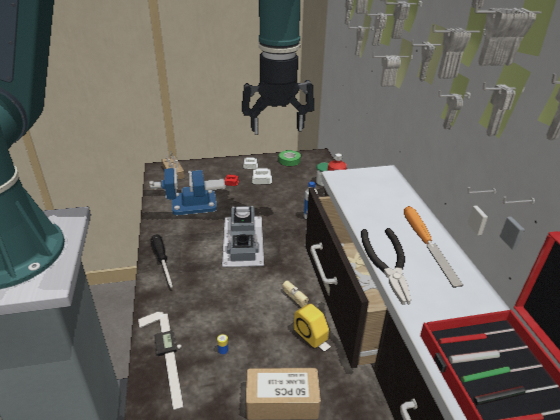

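View pics/wrist0.png

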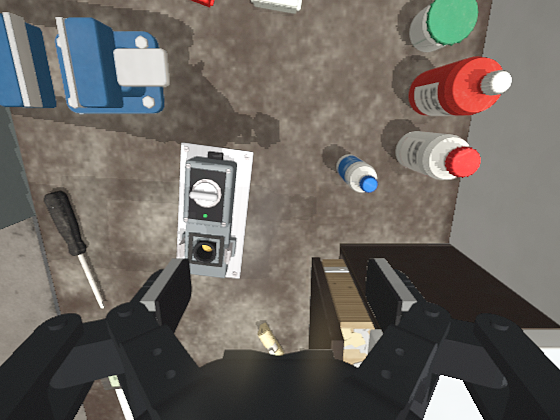

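The side view shows the lock unit at about (243,237), with the tube end at (243,245). The cell is at (223,345), the red cover at (232,181), the small white cover at (250,162) and the larger white one at (262,176). In the wrist view the tube mouth is near (206,250). In the scene view the cell is at (394,205) and the large cover at (180,247).

```bash
cat > h.py <<'E'
import numpy as np,cv2,pickle
def ray(f,p):
    R=np.array(f["R"]);t=np.array(f["t"]).ravel();c=-R.T@t
    d=R.T@np.linalg.solve(np.array(f["mtx"]),[p[0],p[1],1.]);return c,d/np.linalg.norm(d)
def onz(f,p,z):
    c,d=ray(f,p);return c+d*(z-c[2])/d[2]
def tri(*fp):
    A=np.zeros((3,3));b=np.zeros(3)
    for f,p in fp:
        c,d=ray(f,p);P=np.eye(3)-np.outer(d,d);A+=P;b+=P@c
    return np.linalg.solve(A,b)
def proj(f,X):
    x=np.array(f["mtx"])@(np.array(f["R"])@np.array(X,float)+np.array(f["t"]).ravel());return x[:2]/x[2]
def blob(f,lo,hi,box):
    x0,y0,x1,y1=box;h=cv2.cvtColor(f["image"][y0:y1,x0:x1],cv2.COLOR_BGR2HSV)
    m=cv2.inRange(h,np.array(lo),np.array(hi));k,l,s,c=cv2.connectedComponentsWithStats(m)
    i=1+np.argmax(s[1:,4]);return c[i]+[x0,y0],s[i]
E
python3 - <<'E'
from h import *
d=pickle.load(open("f0.pkl","rb"));s,c,w=d["side"],d["scene"],d["wrist"]
r=lambda v:np.round(v,1)
ys=blob(s,(20,100,80),(35,255,255),(205,325,240,365));yc=blob(c,(20,100,80),(35,255,255),(384,190,406,220))
bs=blob(s,(95,100,40),(130,255,255),(205,325,240,365));bc=blob(c,(95,100,40),(130,255,255),(384,190,406,220))
print(ys,yc,bs,bc);print("yellow",r(tri((s,ys[0]),(c,yc[0]))),"blue",r(tri((s,bs[0]),(c,bc[0]))))
print("big",r(onz(s,(262,176),20)),r(onz(c,(180,247),20)),"small",r(onz(s,(250,162),20)),r(onz(c,(151,266),20)))
print("mouth w",r(onz(w,(206,250),39)),"side",r(onz(s,(243,245),39)))
print("plate w corners",[r(onz(w,p,5)) for p in((182,144),(253,151),(240,277),(176,270))])
print("brass",r(onz(s,(295,292),15)),"cabinet w",r(onz(w,(313,258),0)))
a=cv2.resize(s["image"][140:265,190:330],None,fx=5.4,fy=4.6*1.0,interpolation=3)
b=cv2.resize(w["image"][130:290,160:270],None,fx=3.75,fy=3.75,interpolation=3)
cv2.imwrite("pics/a.png",cv2.resize(s["image"][140:230,200:310],None,fx=7,fy=6,interpolation=3)[:, :780]);cv2.imwrite("pics/b.png",b)
E
```

```text
(array([222.17391304, 341.20289855]), array([12, 10, 11, 12, 69], dtype=int32)) (array([394.34482759, 201.72413793]), array([ 7,  8,  8,  7, 29], dtype=int32)) (array([222.6       , 349.41428571]), array([13, 20, 10,  9, 70], dtype=int32)) (array([393.43333333, 207.66666667]), array([ 7, 15,  6,  6, 30], dtype=int32))
yellow [ 439.2 -347.1   25.3] blue [ 439.1 -347.8    4.9]
big [598.8 190.9  20. ] [590.9 205.9  20. ] small [577.9 272.5  20. ] [566.7 289.7  20. ]
mouth w [509.7 -82.6  39. ] side [ 507.  -113.3   39. ]
plate w corners [array([481.3,  41.7,   5. ]), array([567.1,  33.4,   5. ]), array([ 545. , -139.5,    5. ]), array([ 457.2, -128.7,    5. ])]
brass [ 591.2 -245.    15. ] cabinet w [ 645.8 -112.8    0. ]
```

View pics/b.png

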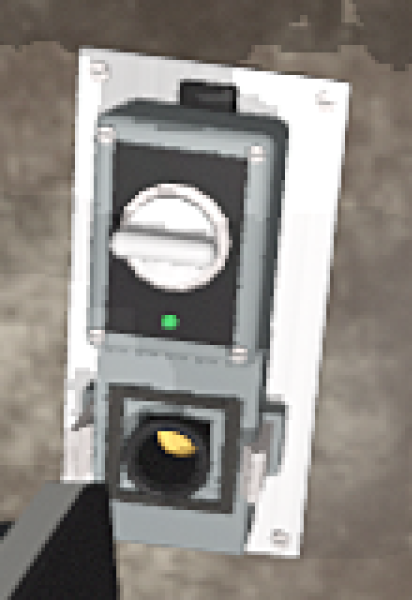

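The crop shows the tube mouth at crop (170,455), which is wrist pixel (205.3,251.3). From the plate corners the unit yaw is about -0.134, with its axis near (508.5,-83.5). Moving over the cell now.

```bash
python3 -m pendant '{"motion":[[60,-25,-32,0,0,0,0],[60,-25,-32,0,0,0,0],[60,-25,-32,0,0,0,0],[60,-25,-32,0,0,0,0],[60,-25,-32,0,0,0,0],[60,-41.5,0,0,0,0,0],[60,-41.5,0,0,0,0,0],[60,-41.5,0,0,0,0,0],[60,-41.5,0,0,0,0,0],[60,-41.5,0,0,0,0,0]]}'
python3 -m pendant '{"motion":[[60,-15,0,0,0,0,-0.12],[60,0,0,0,0,0,-0.12],[60,0,0,0,0,0,-0.12],[60,0,0,0,0,0,-0.12],[60,0,0,0,0,0,-0.12],[60,0,0,0,0,0,-0.12],[60,0,0,0,0,0,-0.12],[60,0,0,0,0,0,-0.12],[60,0,0,0,0,0,-0.12],[60,0,0,0,0,0,-0.12]]}'
python3 -m pendant '{"motion":[[60,0,0,30,0,0,-0.12],[60,0,0,30,0,0,-0.12],[60,0,0,20,0,0,0],[60,0,0,0,0,0,0],[60,0,0,0,0,0,0]]}'
python3 - <<'E'
from bench import ctrl
from h import *
w=ctrl.grab_frame("wrist");s=ctrl.grab_frame("side");c=ctrl.grab_frame("scene");pickle.dump((w,s,c),open("f1.pkl","wb"))
cv2.imwrite("pics/w1.png",w["image"])
for z in(0,34.5):print(np.round(proj(w,(439,-347.5,z))))
E
```

```text
t: 0.98
ee_pos: [439.3, -334.4, 231.3]
tool_rot: [-2.222, -2.221, -0.0]
ft_force: [0.5, -0.2, 0.2]
width: 60.4
gripper_force: 0.0
t: 1.82
ee_pos: [439.8, -347.3, 231.0]
tool_rot: [-0.57, -3.089, -0.001]
ft_force: [0.7, -0.9, 0.1]
width: 59.9
gripper_force: 0.0
t: 2.23
ee_pos: [439.2, -346.8, 150.4]
tool_rot: [-0.206, -3.132, -0.003]
ft_force: [-0.2, 0.3, 0.2]
width: 59.7
gripper_force: 0.0
[277. 194.]
[277. 204.]
```

View pics/w1.png

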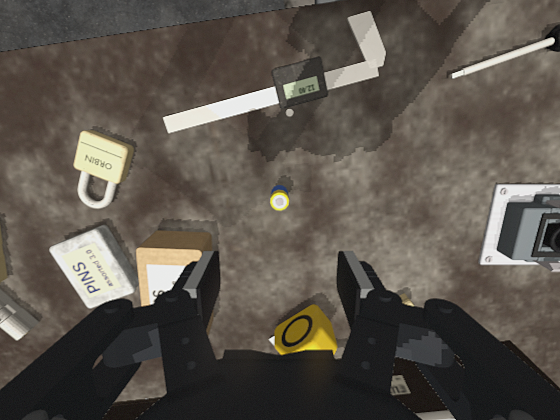

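The wrist view shows the cell top at about (280,201), and the box corner at about (212,232) to the left.

Run:
```python
from h import *
w,s,c=pickle.load(open("f1.pkl","rb"));r=lambda v:np.round(v,1)
y=blob(w,(20,100,80),(35,255,255),(262,180,300,220));print(y)
m=cv2.inRange(cv2.cvtColor(w["image"],cv2.COLOR_BGR2HSV),(20,100,80),(35,255,255))[180:220,262:300]
q=np.argwhere(m)[:,::-1]+[262,180];cc,rad=cv2.minEnclosingCircle(q.astype(np.float32).reshape(-1,1,2));print(cc,rad)
print("cell top",r(onz(w,cc,34.5)),"tip px",r(onz(w,(280,201),34.5)))
print("box",[r(onz(w,(213,230),z)) for z in(0,40)],[r(onz(s,p,0)) for p in((247,416),(247,372),(318,372))])
# lock from this wrist view
print("lockplate",[r(onz(w,p,5)) for p in((496,184),(481,264))])
```

```text
(array([278.88819876, 198.8447205 ]), array([  8,  10,  19,  21, 161], dtype=int32))
(278.8758850097656, 199.86878967285156) 10.351587295532227
cell top [ 435.6 -345.6   34.5] tip px [ 436.8 -344.7   34.5]
box [array([ 468.4, -419.4,    0. ]), array([ 454.3, -408.2,   40. ])] [array([ 463.8, -474.7,    0. ]), array([ 474.7, -397.2,    0. ]), array([ 591.6, -418.7,    0. ])]
lockplate [array([ 455.7, -132.2,    5. ]), array([ 542.6, -141.4,    5. ])]
```

```bash
python3 -m pendant '{"motion":[[50,1.6,0.3,35,0,0,0],[50,0,0,35,0,0,0],[50,0,0,35,0,0,0],[50,0,0,20,0,0,0],[50,0,0,10,0,0,0],[50,0,0,4.4,0,0,0],[50,0,0,0,0,0,0]]}'
python3 -m pendant '{"motion":[[0,0,0,0,0,0,0],[0,0,0,0,0,0,0],[0,0,0,0,0,0,0],[0,0,0,0,0,0,0],[0,0,0,0,0,0,0],[0,0,0,0,0,0,0],[0,0,0,0,0,0,0],[0,0,0,0,0,0,0]]}'
python3 - <<'E'
from bench import ctrl
from h import *
w=ctrl.grab_frame("wrist");s=ctrl.grab_frame("side");cv2.imwrite("pics/c2.png",np.hstack([w["image"][150:420,150:430],cv2.resize(s["image"][300:390,170:270],None,fx=3,fy=3,interpolation=3)]))
E
```

```text
t: 2.97
ee_pos: [439.0, -347.6, 12.3]
tool_rot: [0.206, 3.134, -0.001]
ft_force: [-0.1, 0.9, 0.9]
width: 50.2
gripper_force: 0.0
t: 3.63
ee_pos: [439.4, -348.0, 13.6]
tool_rot: [0.205, 3.133, -0.003]
ft_force: [-0.4, 0.7, 6.0]
width: 15.0
gripper_force: 58.4
```

View pics/c2.png

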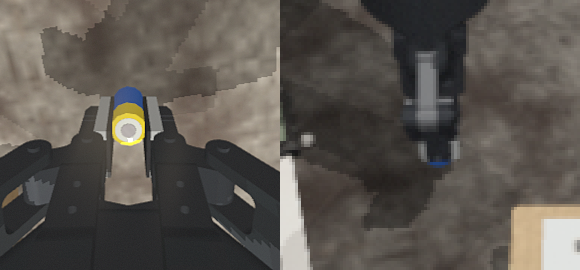

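The cell is between the pads. Its top is at wrist pixel (278,280), and the width reads 15 where I expected 17, so I'm checking the centring and tilt.

Run:
```python
from bench import ctrl
from h import *
from scipy.spatial.transform import Rotation as Ro
w=ctrl.grab_frame("wrist");o=ctrl.observe()
print(np.round(o["ee_pos"],1),o["width"],np.round(o["ft_force"],1),np.round(Ro.from_rotvec(o["tool_rot"]).as_matrix(),3).tolist())
p=np.array(o["ee_pos"]);T=Ro.from_rotvec(o["tool_rot"]).as_matrix()
y=cv2.inRange(cv2.cvtColor(w["image"],cv2.COLOR_BGR2HSV),(20,100,80),(35,255,255))[240:310,255:305]
q=np.argwhere(y)[:,::-1]+[255,240];print(q.min(0),q.max(0),cv2.minEnclosingCircle(q.astype(np.float32).reshape(-1,1,2)))
for z in(34.5,37):
  for r in(271,277,280):print(z,r,np.round(onz(w,(278.5,r),z),1))
print("tcp axis at top",np.round(proj(w,(p[0],p[1],34.5)),1))
# projected rim of cell top centred there
for dx in(-8.5,0,8.5):print(np.round(proj(w,(p[0]+dx,p[1],34.5)),1))
cv2.imwrite("pics/c3.png",cv2.resize(w["image"][200:320,210:350],None,fx=5,fy=5,interpolation=3))
```

```text
[ 439.4 -347.9   13.6] 14.556741567157937 [-0.9 -0.3  5.8] [[-0.991, 0.13, 0.002], [0.13, 0.991, -0.002], [-0.002, -0.002, -1.0]]
[262 253] [294 295] ((278.0, 273.9166564941406), 21.295812606811523)
34.5 271 [ 431.5 -347.    34.5]
34.5 277 [ 434.5 -347.4   34.5]
34.5 280 [ 436.1 -347.6   34.5]
37 271 [ 430.1 -346.8   37. ]
37 277 [ 433.1 -347.2   37. ]
37 280 [ 434.6 -347.4   37. ]
tcp axis at top [278.7 286.4]
[276.2 270.1]
[278.7 286.4]
[281.  302.2]
```

View pics/c3.png

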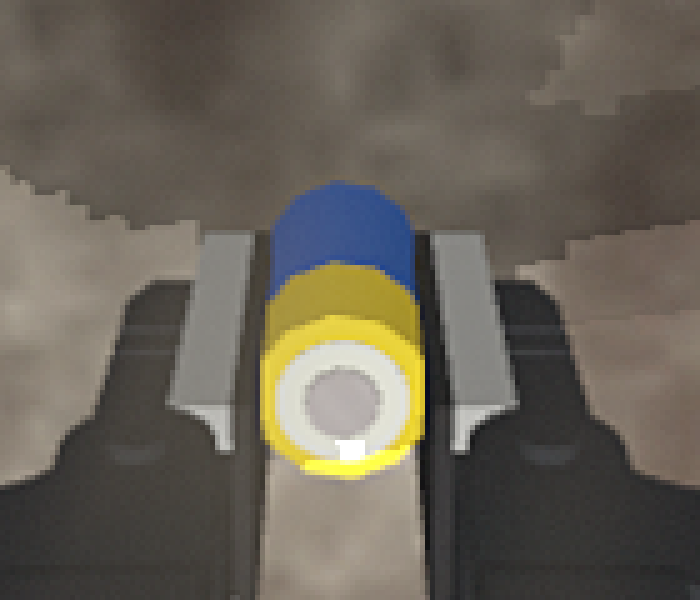

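The cell top centre is at crop (343,400), so the cell sits about 3.4 mm towards the camera, within the pads, upright and firmly held. Now lifting and moving over the tube.

```bash
python3 -m pendant '{"motion":[[0,0,0,-15,0,0,0],[0,0,0,-30,0,0,0],[0,0,0,-30,0,0,0],[0,0,0,-15,0,0,0]]}'
python3 -m pendant '{"motion":[[0,-4.7,33.8,0,0,0,0],[0,-4.7,33.8,0,0,0,0],[0,-4.7,33.8,0,0,0,0],[0,-4.7,33.8,0,0,0,0],[0,-4.7,33.8,0,0,0,0],[0,-4.7,33.8,0,0,0,0],[0,-4.7,33.8,0,0,0,0],[0,-4.7,33.8,0,0,0,0],[0,0,0,0,0,0,0],[0,0,0,0,0,0,0]]}'
python3 - <<'E'
from bench import ctrl
from h import *
w=ctrl.grab_frame("wrist");s=ctrl.grab_frame("side");c=ctrl.grab_frame("scene");pickle.dump((w,s,c,ctrl.observe()),open("f2.pkl","wb"))
a=cv2.resize(w["image"][130:330,180:380],None,fx=2.5,fy=2.5,interpolation=3);b=cv2.resize(s["image"][180:280,200:260],None,fx=5,fy=5,interpolation=3)
cv2.imwrite("pics/c4.png",np.hstack([a,b]))
E
```

```text
t: 4.12
ee_pos: [439.8, -348.3, 105.8]
tool_rot: [0.205, 3.131, -0.005]
ft_force: [0.7, 0.0, 0.1]
width: 14.7
gripper_force: 58.6
t: 4.95
ee_pos: [511.5, -82.4, 102.7]
tool_rot: [0.199, 3.134, -0.001]
ft_force: [-0.4, -0.3, -0.5]
width: 14.8
gripper_force: 58.7
```

View pics/c4.png

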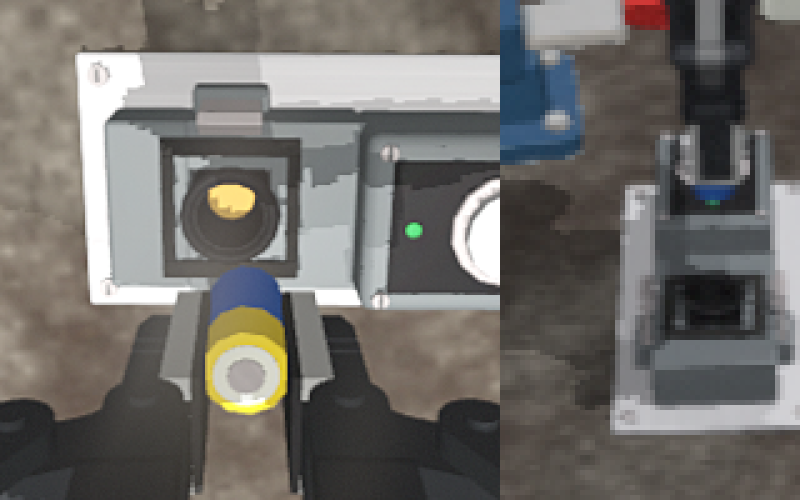

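The wrist crop shows the outer ring of the mouth centred at about crop (231,214), pixel (272.4,215.6). The seal outline runs over crop x 162..300 and y 138..276, and the cell top is at crop (247,376).

Run:
```python
from h import *
w,s,c,o=pickle.load(open("f2.pkl","rb"));r=lambda v:np.round(v,1)
U=lambda a,b:(180+a/2.5-.3,130+b/2.5-.3)
M=onz(w,U(231,214),39);C=onz(w,U(247,376),123.6-.5);print("mouth",r(M),"cell",r(C))
cs=[onz(w,U(*p),31) for p in((162,138),(300,138),(298,276),(163,276))];print("seal",r(np.mean(cs,0)),[r(x) for x in cs])
pl=[onz(w,U(*p),5) for p in((77,54),(91,303))];print("plate",[r(x) for x in pl])
print("ee",r(o["ee_pos"]))
# circle of mouth refinement: model overlay
M=np.array([M[0],M[1],39]);im=cv2.resize(w["image"][130:330,180:380],None,fx=4,fy=4,interpolation=3)[:560]
th=np.linspace(0,2*np.pi,60)
def poly(P,col):
    q=np.array([(proj(w,x)-[180,130])*4+2 for x in P]);cv2.polylines(im,[np.int32(q)],True,col,1)
for R,col in((15,(0,0,255)),(10,(0,255,0))):poly([M+[R*np.cos(t),R*np.sin(t),0] for t in th],col)
y=-.134;Rz=np.array([[np.cos(y),-np.sin(y),0],[np.sin(y),np.cos(y),0],[0,0,1]])
poly([M*[1,1,0]+Rz@[a,b,31] for a,b in((23,21),(-23,21),(-23,-21),(23,-21))],(255,0,255))
poly([M*[1,1,0]+Rz@[a,b,5] for a,b in((44,126),(-44,126),(-44,-50),(44,-50))],(255,255,0))
poly([[C[0]+8.5*np.cos(t),C[1]+8.5*np.sin(t),123.1] for t in th],(0,255,255))
cv2.imwrite("pics/ov.png",im)
```

```text
mouth [504.8 -86.2  39. ] cell [508.6 -82.1 123.1]
seal [505.8 -86.5  31. ] [array([ 481.6, -103.6,   31. ]), array([486.7, -63.5,  31. ]), array([530.1, -68.7,  31. ]), array([ 524.8, -110.3,   31. ])]
plate [array([ 456.6, -129.8,    5. ]), array([ 542.5, -141.5,    5. ])]
ee [511.  -84.8 102.3]
```

View pics/ov.png

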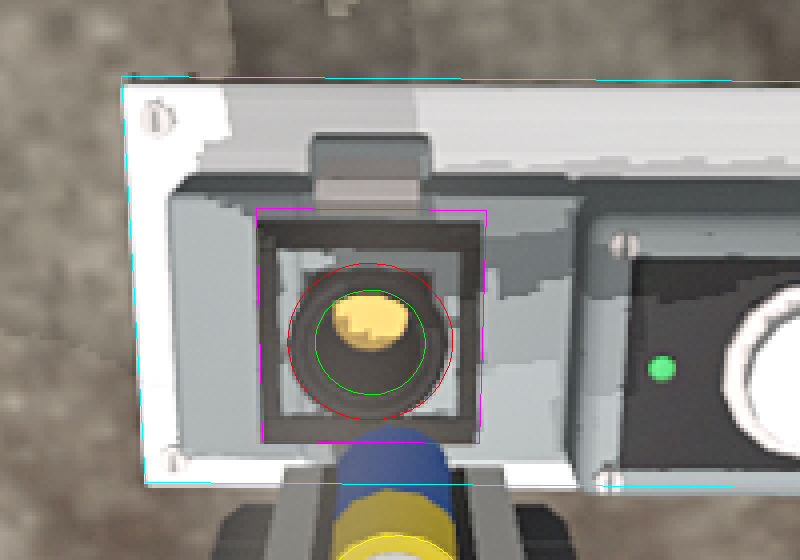

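The overlay fits to within about 1.5 mm, with the mouth slightly below and left of the model. I'll check the noise by averaging, and get the fixed-camera estimate of the cell and mouth too.

Run:
```python
from h import *
from bench import ctrl
E=[]
for i in range(6):
    w=ctrl.grab_frame("wrist");o=ctrl.observe();g=-np.array(w["R"]).T@np.array(w["t"]).ravel()
    y=blob(w,(20,100,80),(35,255,255),(255,230,305,310))[0];E.append(np.r_[o["ee_pos"],g,y])
print(np.round(E,1))
pickle.dump((w,o),open("f3.pkl","wb"))
```

```text
[[510.9 -85.  102.2 436.5 -75.2 244.3 278.1 270. ]
 [510.9 -85.1 102.1 436.4 -75.4 244.2 278.1 270.1]
 [510.8 -85.  102.  436.4 -75.5 244.1 278.1 270.1]
 [510.8 -84.9 101.9 436.3 -75.4 244.1 278.2 270.1]
 [510.8 -84.8 101.9 436.3 -75.3 244.  278.1 270.1]
 [510.8 -84.6 101.9 436.3 -75.2 244.  278.1 270.1]]
```

```bash
python3 -m pendant '{"motion":[[0,1.7,-5.2,0,0,0,0],[0,0,0,20,0,0,0],[0,0,0,18,0,0,0],[0,0,0,0,0,0,0],[0,0,0,0,0,0,0],[0,0,0,0,0,0,0]]}'
cat >> h.py <<'E'
def fit(f,x0,T,span=5,yaw=-.134):
    "fit (x,y) of unit from outline gradients"
    g=cv2.GaussianBlur(cv2.cvtColor(f["image"],cv2.COLOR_BGR2GRAY).astype(np.float32),(0,0),.8)
    m=np.hypot(cv2.Sobel(g,5,1,0),cv2.Sobel(g,5,0,1));m=np.minimum(m,150)
    best={}
    for name,P in T.items():
        S=[]
        for yw in np.arange(yaw-.03,yaw+.031,.015):
          Rz=np.array([[np.cos(yw),-np.sin(yw)],[np.sin(yw),np.cos(yw)]])
          for dx in np.arange(-span,span+.1,.5):
            for dy in np.arange(-span,span+.1,.5):
                W=np.c_[P[:,:2]@Rz.T+[x0[0]+dx,x0[1]+dy],P[:,2]]
                q=(np.array(f["R"])@W.T).T+np.array(f["t"]).ravel();q=q@np.array(f["mtx"]).T;q=(q[:,:2]/q[:,2:]).astype(np.float32)
                S.append((cv2.remap(m,q[:,0].copy(),q[:,1].copy(),1).mean(),x0[0]+dx,x0[1]+dy,yw))
        best[name]=np.round(max(S),3)
    return best
def line(a,b,z,n=40):return np.c_[np.linspace(a[0],b[0],n),np.linspace(a[1],b[1],n),np.full(n,z)]
def arc(r,z,a=0,b=2*np.pi,n=60):
    t=np.linspace(a,b,n);return np.c_[r*np.cos(t),r*np.sin(t),np.full(n,z)]
E
python3 - <<'E'
from h import *
from bench import ctrl
w0=pickle.load(open("f3.pkl","rb"))[0];w=ctrl.grab_frame("wrist");o=ctrl.observe();pickle.dump((w,o),open("f4.pkl","wb"))
seal=np.vstack([line((-23,-21),(-23,21),31),line((-23,-21),(10,-21),31),line((-23,21),(10,21),31)])
seali=np.vstack([line((-19,-17),(-19,17),31),line((-19,-17),(5,-17),31),line((-19,17),(5,17),31)])
plate=np.vstack([line((-44,-50),(-44,60),5),line((-44,-50),(30,-50),5)])
T=dict(seal=seal,plate=plate,ring=arc(15,39,np.pi/2,3*np.pi/2),bore=arc(10,39,np.pi/2,3*np.pi/2),deck=np.vstack([line((-27,-38),(-27,30),29),line((-27,-38),(15,-38),29)]))
print("ee",np.round(o["ee_pos"],1),np.round(o["ft_force"],1))
print("hi",fit(w0,(505.5,-86.5),T));print("lo",fit(w,(505.5,-86.5),T))
y=blob(w,(20,100,80),(35,255,255),(255,230,305,310));print(y)
m=cv2.inRange(cv2.cvtColor(w["image"],cv2.COLOR_BGR2HSV),(20,100,80),(35,255,255))[230:310,255:305];print([np.round(onz(w,(278.6,280.2),o["ee_pos"][2]+20.9),1)],np.argwhere(m).max(0)+[230,255])
E
```

```text
t: 5.9
ee_pos: [508.8, -89.1, 64.4]
tool_rot: [0.206, 3.135, -0.0]
ft_force: [-0.0, 0.3, 0.4]
width: 15.0
gripper_force: 58.7
ee [509.2 -89.1  64.6] [-0.1  0.4  1.3]
hi {'seal': array([ 1.4705e+02,  5.0650e+02, -8.6500e+01, -1.1900e-01]), 'plate': array([ 1.49882e+02,  5.06500e+02, -8.60000e+01, -1.34000e-01]), 'ring': array([ 1.24987e+02,  5.02000e+02, -8.75000e+01, -1.04000e-01]), 'bore': array([ 1.15512e+02,  5.01000e+02, -8.20000e+01, -1.34000e-01]), 'deck': array([ 1.34647e+02,  5.03500e+02, -8.55000e+01, -1.34000e-01])}
lo {'seal': array([ 1.46528e+02,  5.06500e+02, -8.65000e+01, -1.34000e-01]), 'plate': array([ 1.4964e+02,  5.0650e+02, -8.6000e+01, -1.3400e-01]), 'ring': array([ 1.12005e+02,  5.04500e+02, -8.75000e+01, -1.64000e-01]), 'bore': array([ 1.05645e+02,  5.05000e+02, -8.20000e+01, -1.64000e-01]), 'deck': array([ 1.23328e+02,  5.00500e+02, -9.15000e+01, -1.19000e-01])}
(array([278.08382353, 269.60735294]), array([  7,  23,  33,  43, 680], dtype=int32))
[array([505.4, -88.7,  85.5])] [295 294]
```

```bash
python3 -m pendant '{"motion":[[0,-1.1,2.0,4,0,0,0],[0,0,0,4,0,0,0],[0,0,0,2,0,0,0],[0,0,0,2,0,0,0],[0,0,0,0,0,0,0]]}'
python3 -m pendant '{"motion":[[0,0,0,1,0,0,0],[0,0,0,1,0,0,0],[0,0,0,1,0,0,0],[0,0,0,0,0,0,0]]}'
python3 -m pendant '{"motion":[[0,0,0,1,0,0,0],[0,0,0,1,0,0,0],[0,0,0,0,0,0,0]]}'
```

```text
t: 6.37
ee_pos: [509.6, -86.7, 51.5]
tool_rot: [-0.205, -3.134, -0.0]
ft_force: [-0.7, -0.2, 0.1]
width: 14.7
gripper_force: 58.7
t: 6.7
ee_pos: [509.9, -86.9, 48.7]
tool_rot: [-0.205, -3.135, -0.0]
ft_force: [-0.3, 0.8, -0.5]
width: 14.9
gripper_force: 58.7
t: 6.95
ee_pos: [509.8, -86.9, 46.7]
tool_rot: [-0.205, -3.134, -0.0]
ft_force: [-1.2, -0.7, 0.0]
width: 14.6
gripper_force: 58.7
```

```bash
python3 -m pendant '{"motion":[[0,0,0,1,0,0,0],[0,0,0,1,0,0,0],[0,0,0,1,0,0,0],[0,0,0,0,0,0,0]]}'
python3 - <<'E'
from h import *
from bench import ctrl
w=ctrl.grab_frame("wrist");o=ctrl.observe();print(np.round(o["ee_pos"],1),np.round(o["ft_force"],1))
h=cv2.cvtColor(w["image"],cv2.COLOR_BGR2HSV)
for n,lo in(("y",(20,100,80)),("b",(100,100,40))):
    m=cv2.inRange(h,lo,((35 if n=="y" else 130),255,255))[180:310,255:305];print(n,m.any() and (np.argwhere(m).min(0)+[180,255],np.argwhere(m).max(0)+[180,255],(m>0).sum()))
E
```

```text
t: 7.28
ee_pos: [509.8, -86.9, 43.7]
tool_rot: [-0.205, -3.134, -0.0]
ft_force: [0.7, -0.3, 1.1]
width: 14.7
gripper_force: 58.7
[509.8 -86.9  43.7] [-0.   0.2 -0.7]
y (array([239, 262]), array([294, 294]), np.int64(678))
b (array([237, 265]), array([259, 293]), np.int64(408))
```

```bash
python3 -m pendant '{"motion":[[26,0,0,0,0,0,0],[26,0,0,0,0,0,0],[26,0,0,0,0,0,0],[26,0,0,0,0,0,0],[26,0,0,0,0,0,0]]}'
python3 -m pendant '{"motion":[[26,0,0,-15,0,0,0],[26,0,0,-25,0,0,0],[26,0,0,-30,0,0,0],[26,0,0,0,0,0,0],[26,0,0,0,0,0,0],[26,0,0,0,0,0,0]]}'
python3 - <<'E'
from h import *
from bench import ctrl
w=ctrl.grab_frame("wrist");s=ctrl.grab_frame("side");c=ctrl.grab_frame("scene");o=ctrl.observe();pickle.dump((w,s,c,o),open("f5.pkl","wb"));print(np.round(o["ee_pos"],1))
m=cv2.inRange(cv2.cvtColor(w["image"],cv2.COLOR_BGR2HSV),(20,100,80),(35,255,255))[150:310,230:330];q=np.argwhere(m)[:,::-1]+[230,150]
print(q.min(0),q.max(0),len(q))
for z in(40,52,62):print(z,np.round([proj(w,(506.8+dx,-86.7+dy,z)) for dx,dy in((-8.5,0),(8.5,0),(0,-8.5),(0,8.5))]).tolist())
b=cv2.inRange(cv2.cvtColor(w["image"],cv2.COLOR_BGR2HSV),(100,100,40),(130,255,255))[150:310,230:330];print("blue",(b>0).sum())
cv2.imwrite("pics/c6.png",cv2.resize(w["image"][150:330,190:370],None,fx=3,fy=3,interpolation=3))
E
```

```text
t: 7.75
ee_pos: [510.0, -86.9, 43.9]
tool_rot: [-0.205, -3.135, 0.0]
ft_force: [-0.3, 0.6, 0.0]
width: 25.8
gripper_force: 0.0
t: 8.25
ee_pos: [509.7, -86.8, 113.7]
tool_rot: [-0.205, -3.135, 0.0]
ft_force: [0.3, -0.4, -0.7]
width: 26.1
gripper_force: 0.0
[508.9 -86.6 112.7]
[266 206] [290 231] 255
40 [[277.0, 205.0], [280.0, 226.0], [267.0, 217.0], [289.0, 214.0]]
52 [[277.0, 210.0], [280.0, 232.0], [266.0, 222.0], [290.0, 219.0]]
62 [[276.0, 214.0], [280.0, 237.0], [266.0, 227.0], [290.0, 224.0]]
blue 60
```

The cell top now spans rows 206..231, which matches a top height of 52 mm, so it stands on the contact. Next, the cover.

```bash
python3 -m pendant '{"motion":[[60,0,0,-30,0,0,0],[60,-4.7,25,-30,0,0,0],[60,-4.7,33.5,0,0,0,0],[60,-4.7,33.5,0,0,0,0],[60,-4.7,33.5,0,0,0,0],[60,-4.7,33.5,0,0,0,0],[60,-4.7,33.5,0,0,0,0],[60,-4.7,33.5,0,0,0,0],[60,-4.7,33.5,0,0,0,0],[60,-4.7,33.5,0,0,0,0]]}'
python3 -m pendant '{"motion":[[60,0,0,0,0,0,0],[60,0,0,0,0,0,0],[60,0,0,0,0,0,0],[60,0,0,0,0,0,0]]}'
python3 - <<'E'
from h import *
from bench import ctrl
w=ctrl.grab_frame("wrist");s=ctrl.grab_frame("side");c=ctrl.grab_frame("scene");o=ctrl.observe();pickle.dump((w,s,c,o),open("f6.pkl","wb"));print(np.round(o["ee_pos"],1))
im=w["image"].copy();cv2.imwrite("pics/w7.png",cv2.resize(im,(784,588),interpolation=3))
E
```

```text
t: 9.23
ee_pos: [589.5, 199.7, 172.4]
tool_rot: [-0.205, -3.133, 0.001]
ft_force: [-0.1, 0.6, 1.1]
width: 59.9
gripper_force: 0.0
t: 9.57
ee_pos: [589.3, 196.9, 173.0]
tool_rot: [-0.206, -3.133, 0.002]
ft_force: [-0.4, -0.7, -0.3]
width: 60.0
gripper_force: 0.0
[589.9 196.9 173.7]
```

View pics/w7.png

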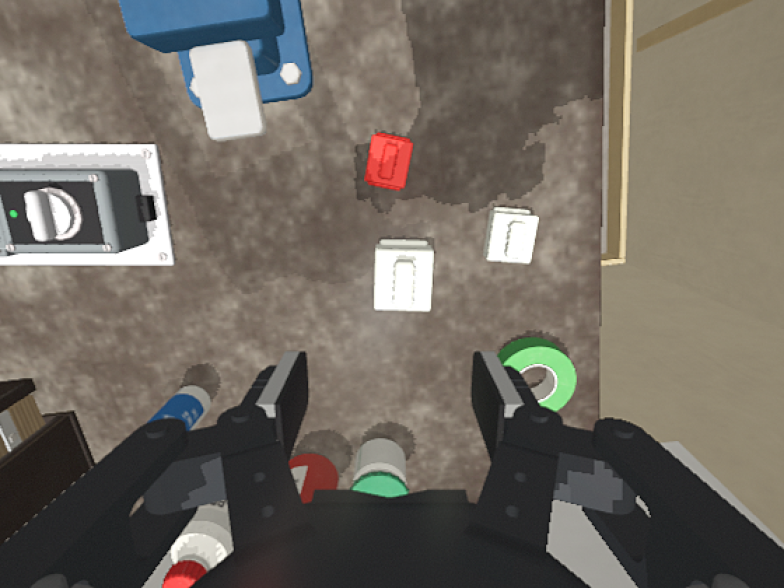

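The large cover is centred at about view pixel (404,280), which is image (288,200). Its rib runs almost along the tool x axis. The small cover is at (512,240) and the red one at (390,160). I'll fit its pose.

Run:
```python
from h import *
w,s,c,o=pickle.load(open("f6.pkl","rb"));r=lambda v:np.round(v,2)
V=lambda a,b:((a+.5)/1.4-.5,(b+.5)/1.4-.5)
cs=[onz(w,V(*p),23) for p in((376,251),(433,250),(432,311),(373,309))];print([r(x) for x in cs],r(np.mean(cs,0)),[np.linalg.norm(cs[i]-cs[i-1]).round(1) for i in range(4)])
e=[onz(w,V(*p),35) for p in((404,259),(404,304))];print("rib",[r(x) for x in e])
def rect(a,b,z,n=40):
    P=[(-a,-b),(a,-b),(a,b),(-a,b),(-a,-b)];return np.vstack([line(P[i],P[i+1],z,n) for i in range(4)])
x0=np.mean(cs,0)[:2]
T=dict(top=rect(23,21,23),bot=np.vstack([line((23,-21),(23,21),0),line((-27,-21),(-27,21),0)]),rib=rect(17,7,35),body=np.vstack([rect(23,21,23),rect(17,7,35)]))
for y in(-.2,-.14,-.08,-.02):print(y,fit(w,x0,T,5,y))
m=cv2.inRange(w["image"],(170,170,170),(255,255,255))[165:230,260:315];k=cv2.findContours(m,0,2)[0];k=max(k,key=cv2.contourArea);print(cv2.minAreaRect(k+np.array([260,165])),k.reshape(-1,2).min(0)+[260,165],k.reshape(-1,2).max(0)+[260,165])
print(r(o["ee_pos"]),"tcp px",r(proj(w,[o["ee_pos"][0],o["ee_pos"][1],30])))
g=cv2.cvtColor(w["image"],cv2.COLOR_BGR2GRAY);print(g[168:228:2,288]);print(g[195,262:314:1])
```

```text
[array([572.45, 189.02,  23.  ]), array([577.02, 229.27,  23.  ]), array([622.67, 223.89,  23.  ]), array([615.4, 180.7,  23. ])] [596.89 205.72  23.  ] [np.float64(43.8), np.float64(40.5), np.float64(46.0), np.float64(43.8)]
rib [array([578.12, 207.99,  35.  ]), array([610.44, 204.06,  35.  ])]
-0.2 {'top': array([ 1.49324e+02,  5.96386e+02,  2.05217e+02, -1.70000e-01]), 'bot': array([ 1.10503e+02,  6.01886e+02,  2.00717e+02, -2.30000e-01]), 'rib': array([ 1.04767e+02,  5.97386e+02,  2.04217e+02, -1.70000e-01]), 'body': array([ 1.24611e+02,  5.96886e+02,  2.04717e+02, -1.70000e-01])}
-0.14 {'top': array([ 1.49370e+02,  5.96386e+02,  2.05217e+02, -1.55000e-01]), 'bot': array([ 1.02873e+02,  6.01886e+02,  2.02217e+02, -1.70000e-01]), 'rib': array([ 1.05335e+02,  5.97386e+02,  2.04217e+02, -1.40000e-01]), 'body': array([ 1.24611e+02,  5.96886e+02,  2.04717e+02, -1.70000e-01])}
-0.08 {'top': array([ 1.47019e+02,  5.96386e+02,  2.05217e+02, -1.10000e-01]), 'bot': array([ 9.98860e+01,  6.01886e+02,  2.01717e+02, -1.10000e-01]), 'rib': array([ 1.04133e+02,  5.97886e+02,  2.04217e+02, -1.10
[... 182 characters left out ...]
490e+01,  6.01886e+02,  2.05717e+02, -5.00000e-02]), 'rib': array([ 1.00689e+02,  5.97886e+02,  2.05217e+02, -5.00000e-02]), 'body': array([ 1.08425e+02,  5.97386e+02,  2.05217e+02, -5.00000e-02])}
((287.7261657714844, 199.53713989257812), (41.76870346069336, 44.04039001464844), 1.7357046604156494) [267 177] [309 222]
[589.86 196.85 173.73] tcp px [278.51 196.72]
[ 89  70 221 219 160 195 255 230 225 159 253 255 255 255 255 255 255 255
 255 255 255 255 255 255 255 255 255 146 133 136]
[140 138 138 132 122 183 253 255 255 255 255 255 255 255 255 255 255 255
 243 192 237 255 255 255 255 255 255 255 255 255 255 255 253 212 238 255
 255 255 255 255 255 255 255 255 255 255 249 132 147 151 144 138]
```

```bash
python3 -m pendant '{"motion":[[40,-7.1,7.6,0,0,0,0],[40,0,0,35,0,0,0],[40,0,0,35,0,0,0],[40,0,0,25,0,0,0],[40,0,0,10,0,0,0],[40,0,0,0,0,0,0],[40,0,0,0,0,0,0],[40,0,0,0,0,0,0]]}'
python3 - <<'E'
from h import *
from bench import ctrl
w=ctrl.grab_frame("wrist");o=ctrl.observe();pickle.dump((w,o),open("f7.pkl","wb"));print(np.round(o["ee_pos"],1),o["width"])
def rect(a,b,z,n=40):
    P=[(-a,-b),(a,-b),(a,b),(-a,b),(-a,-b)];return np.vstack([line(P[i],P[i+1],z,n) for i in range(4)])
x0=(597.5,203.5)
T=dict(top=np.vstack([line((-23,-21),(-23,21),23),line((-23,-21),(5,-21),23),line((-23,21),(5,21),23)]),rib=np.vstack([line((-17,-7),(-17,7),35),line((-17,-7),(0,-7),35),line((-17,7),(0,7),35)]),ribf=rect(17,7,35))
for y in(-.17,-.11):print(y,fit(w,x0,T,6,y))
E
```

```text
t: 10.38
ee_pos: [599.8, 205.0, 70.6]
tool_rot: [0.205, 3.132, 0.001]
ft_force: [0.7, 1.3, 1.2]
width: 40.1
gripper_force: 0.0
[600.  205.1  70.9] 40.13623634669974
-0.17 {'top': array([ 1.35492e+02,  5.92500e+02,  2.06000e+02, -1.55000e-01]), 'rib': array([ 1.15669e+02,  5.94500e+02,  2.05000e+02, -2.00000e-01]), 'ribf': array([ 1.1652e+02,  5.9650e+02,  2.0450e+02, -1.8500e-01])}
-0.11 {'top': array([ 1.34551e+02,  5.96500e+02,  2.05500e+02, -1.40000e-01]), 'rib': array([ 1.13455e+02,  5.94500e+02,  2.05500e+02, -1.40000e-01]), 'ribf': array([ 1.14697e+02,  5.96500e+02,  2.05500e+02, -1.40000e-01])}
```

```bash
python3 -m pendant '{"motion":[[40,2.2,0.3,20,0,0,0],[40,0,0,14,0,0,0],[40,0,0,8,0,0,0],[40,0,0,3,0,0,0],[40,0,0,0,0,0,0],[40,0,0,0,0,0,0]]}'
python3 -m pendant '{"motion":[[0,0,0,0,0,0,0],[0,0,0,0,0,0,0],[0,0,0,0,0,0,0],[0,0,0,0,0,0,0],[0,0,0,0,0,0,0],[0,0,0,0,0,0,0],[0,0,0,0,0,0,0]]}'
```

```text
t: 10.93
ee_pos: [596.8, 205.5, 24.8]
tool_rot: [0.205, 3.134, 0.001]
ft_force: [0.3, 0.3, -0.0]
width: 40.0
gripper_force: 0.0
t: 11.52
ee_pos: [596.8, 205.5, 24.9]
tool_rot: [0.205, 3.133, 0.001]
ft_force: [-0.3, 0.4, 6.2]
width: 11.6
gripper_force: 59.6
```

```bash
python3 -m pendant '{"motion":[[0,0,0,-10,0,0,0],[0,0,0,-30,0,0,0],[0,0,0,-30,0,0,0],[0,0,0,-30,0,0,0],[0,0,0,0,0,0,0]]}'
python3 -m pendant '{"motion":[[0,5.7,-33.5,0,0,0,0],[0,5.7,-33.5,0,0,0,0],[0,5.7,-33.5,0,0,0,0],[0,5.7,-33.5,0,0,0,0],[0,5.7,-33.5,0,0,0,0],[0,5.7,-33.5,0,0,0,0],[0,5.7,-33.5,0,0,0,0],[0,5.7,-33.5,0,0,0,0],[0,5.7,-33.5,0,0,0,0],[0,0,0,0,0,0,0]]}'
python3 -m pendant '{"motion":[[0,0,0,0,0,0,0],[0,0,0,0,0,0,0],[0,0,0,0,0,0,0]]}'
cat > m.py <<'E'
from h import *
from bench import ctrl
w=ctrl.grab_frame("wrist");o=ctrl.observe();pickle.dump((w,o),open("f8.pkl","wb"));e=o["ee_pos"];z=e[2]-24.9
print(np.round(e,1),np.round(o["ft_force"],1),o["width"],"rim z",round(z,1))
C=dict(top=np.vstack([line((-23,-21),(-23,21),23+z),line((-23,-21),(5,-21),23+z),line((-23,21),(5,21),23+z)]),rib=np.vstack([line((-17,-7),(-17,7),35+z),line((-17,-7),(0,-7),35+z),line((-17,7),(0,7),35+z)]),rim=line((-27,-20),(-27,20),z))
U=dict(seal=np.vstack([line((-23,-21),(-23,21),31),line((-23,-21),(0,-21),31),line((-23,21),(0,21),31)]),plate=np.vstack([line((-44,-50),(-44,60),5),line((-44,-50),(10,-50),5)]),plx=line((-44,-50),(-44,90),5),ply=line((-44,-50),(20,-50),5))
print("cover",fit(w,e[:2],C,4,-.14));print("unit",fit(w,(506.5,-86.5),U,4))
E
python3 m.py
```

```text
t: 11.93
ee_pos: [600.0, 206.3, 130.6]
tool_rot: [0.205, 3.125, 0.005]
ft_force: [1.4, 1.7, -0.2]
width: 12.2
gripper_force: 58.9
t: 12.77
ee_pos: [504.3, -91.7, 124.2]
tool_rot: [-0.211, -3.134, 0.003]
ft_force: [-0.4, -0.6, 0.2]
width: 11.8
gripper_force: 59.0
t: 13.02
ee_pos: [506.0, -86.0, 124.0]
tool_rot: [-0.204, -3.135, -0.001]
ft_force: [-0.3, -0.3, -0.8]
width: 12.0
gripper_force: 59.0
[506.1 -85.8 123.9] [-0.  -0.4  0.3] 12.101365387958875 rim z 99.0
cover {'top': array([ 8.63580e+01,  5.04071e+02, -8.52870e+01, -1.40000e-01]), 'rib': array([ 1.17077e+02,  5.02571e+02, -8.47870e+01, -1.10000e-01]), 'rim': array([ 1.30123e+02,  5.08071e+02, -8.27870e+01, -1.70000e-01])}
unit {'seal': array([ 1.39778e+02,  5.06500e+02, -8.70000e+01, -1.34000e-01]), 'plate': array([ 1.4996e+02,  5.0650e+02, -8.6000e+01, -1.3400e-01]), 'plx': array([ 1.50e+02,  5.07e+02, -8.25e+01, -1.34e-01]), 'ply': array([ 1.500e+02,  5.105e+02, -8.650e+01, -1.340e-01])}
```

```bash
python3 -m pendant '{"motion":[[0,-2.5,-1,15,0,0,0],[0,0,0,15,0,0,0],[0,0,0,7,0,0,0],[0,0,0,0,0,0,0],[0,0,0,0,0,0,0],[0,0,0,0,0,0,0]]}'; python3 m.py; cp f8.pkl f9.pkl; python3 -m pendant '{"motion":[[0,0,0,0,0,0,0],[0,0,0,0,0,0,0],[0,0,0,0,0,0,0],[0,0,0,0,0,0,0],[0,0,0,0,0,0,0],[0,0,0,0,0,0,0]]}'; python3 m.py
```

```text
t: 13.57
ee_pos: [508.6, -88.0, 87.3]
tool_rot: [0.204, 3.135, -0.0]
ft_force: [-0.8, 0.0, -0.0]
width: 11.8
gripper_force: 59.0
[508.7 -88.1  87.5] [ 0.2 -0.8 -1. ] 12.05524722997972 rim z 62.6
cover {'top': array([ 7.72970e+01,  5.06707e+02, -8.71130e+01, -1.25000e-01]), 'rib': array([ 1.13830e+02,  5.05207e+02, -8.66130e+01, -1.10000e-01]), 'rim': array([ 1.35912e+02,  5.09707e+02, -8.76130e+01, -1.55000e-01])}
unit {'seal': array([ 1.12567e+02,  5.06500e+02, -8.70000e+01, -1.49000e-01]), 'plate': array([ 1.500e+02,  5.065e+02, -8.600e+01, -1.340e-01]), 'plx': array([ 1.50e+02,  5.07e+02, -8.25e+01, -1.34e-01]), 'ply': array([ 1.500e+02,  5.105e+02, -8.650e+01, -1.340e-01])}
t: 14.12
ee_pos: [508.1, -88.3, 86.9]
tool_rot: [-0.205, -3.135, 0.0]
ft_force: [0.1, 0.7, -1.3]
width: 12.2
gripper_force: 59.0
[508.1 -88.3  86.9] [ 0.5  0.6 -0.5] 11.69658529812311 rim z 62.0
cover {'top': array([ 7.29790e+01,  5.06623e+02, -8.78160e+01, -1.40000e-01]), 'rib': array([ 1.17046e+02,  5.04623e+02, -8.73160e+01, -1.10000e-01]), 'rim': array([ 1.39265e+02,  5.09123e+02, -8.88160e+01, -1.70000e-01])}
unit {'seal': array([ 1.10309e+02,  5.06500e+02, -8.70000e+01, -1.49000e-01]), 'plate': array([ 1.49981e+02,  5.06500e+02, -8.60000e+01, -1.34000e-01]), 'plx': array([ 1.500e+02,  5.065e+02, -8.400e+01, -1.340e-01]), 'ply': array([ 1.500e+02,  5.105e+02, -8.650e+01, -1.190e-01])}
```

```bash
python3 -m pendant '{"motion":[[0,-0.3,0.7,5,0,0,0],[0,0,0,5,0,0,0],[0,0,0,5,0,0,0],[0,0,0,3,0,0,0],[0,0,0,0,0,0,0]]}'; python3 -m pendant '{"motion":[[0,0,0,1,0,0,0],[0,0,0,1,0,0,0],[0,0,0,0,0,0,0]]}';  python3 -m pendant '{"motion":[[0,0,0,1,0,0,0],[0,0,0,1,0,0,0],[0,0,0,0,0,0,0]]}'
```

```text
t: 14.58
ee_pos: [507.7, -87.4, 67.8]
tool_rot: [-0.205, -3.133, -0.001]
ft_force: [-0.6, -0.2, -1.2]
width: 12.0
gripper_force: 59.0
t: 14.83
ee_pos: [508.5, -87.6, 66.9]
tool_rot: [-0.205, -3.135, -0.0]
ft_force: [-0.9, 0.6, 1.1]
width: 12.4
gripper_force: 59.1
t: 15.08
ee_pos: [508.5, -87.7, 65.1]
tool_rot: [0.205, 3.135, -0.0]
ft_force: [-1.0, -1.0, 3.6]
width: 12.1
gripper_force: 59.6
```

```bash
python3 -m pendant '{"motion":[[0,0,0,0.5,0,0,0],[0,0,0,0.5,0,0,0],[0,0,0,0,0,0,0]]}'; python3 -m pendant '{"motion":[[0,0,0,0.5,0,0,0],[0,0,0,0,0,0,0],[0,0,0,0,0,0,0]]}'; python3 -c "
from bench import ctrl
o=ctrl.observe();print(o['wrist_torque'])"
```

```text
t: 15.33
ee_pos: [508.7, -87.7, 64.3]
tool_rot: [0.205, 3.135, -0.0]
ft_force: [-1.5, -0.1, 7.4]
width: 11.7
gripper_force: 59.9
t: 15.58
ee_pos: [508.7, -87.7, 63.9]
tool_rot: [0.205, 3.134, -0.0]
ft_force: [-2.2, 0.1, 7.6]
width: 11.7
gripper_force: 60.0
[-0.00272064  0.20939434 -0.01666381]
```

```bash
python3 -m pendant '{"motion":[[0,0.8,0,0,0,0,0],[0,0,0,0,0,0,0],[0,0,0,0,0,0,0]]}'; python3 -m pendant '{"motion":[[0,0,0,0.5,0,0,0],[0,0,0,0.5,0,0,0],[0,0,0,0,0,0,0]]}'; python3 -c "
from bench import ctrl
o=ctrl.observe();print(o['wrist_torque'])"
```

```text
t: 15.83
ee_pos: [507.8, -87.6, 63.8]
tool_rot: [0.205, 3.135, -0.0]
ft_force: [-1.3, 0.1, 7.3]
width: 11.9
gripper_force: 59.8
t: 16.08
ee_pos: [508.0, -87.6, 63.1]
tool_rot: [0.205, 3.134, -0.0]
ft_force: [-2.6, 0.3, 10.0]
width: 12.0
gripper_force: 60.3
[ 0.04778145  0.26756166 -0.03569427]
```

```bash
python3 -m pendant '{"motion":[[0,0.8,0,0,0,0,0],[0,0,0,0.5,0,0,0],[0,0,0,0.5,0,0,0],[0,0,0,0,0,0,0]]}'; python3 -m pendant '{"motion":[[0,0,0,0.5,0,0,0],[0,0,0,0.5,0,0,0],[0,0,0,0,0,0,0]]}'; python3 -c "
from bench import ctrl
o=ctrl.observe();print(o['wrist_torque'])"
```

```text
t: 16.42
ee_pos: [507.2, -87.5, 62.2]
tool_rot: [0.205, 3.134, -0.0]
ft_force: [-3.4, -0.2, 10.7]
width: 12.4
gripper_force: 60.4
t: 16.67
ee_pos: [507.2, -87.6, 61.6]
tool_rot: [0.205, 3.134, -0.001]
ft_force: [-4.2, 0.2, 15.3]
width: 12.3
gripper_force: 61.0
[0.07021527 0.44500318 0.05628717]
```

```bash
python3 -m pendant '{"motion":[[0,1,0,0,0,0,0],[0,0,0,0,0,0,0],[0,0,0,0,0,0,0]]}'; python3 m.py
```

```text
t: 16.92
ee_pos: [506.9, -87.5, 61.6]
tool_rot: [0.205, 3.133, -0.001]
ft_force: [-2.5, 0.3, 13.6]
width: 11.8
gripper_force: 60.7
[506.9 -87.5  61.6] [-2.6 -0.3 13. ] 12.105230304436335 rim z 36.7
cover {'top': array([ 7.86470e+01,  5.04905e+02, -8.85120e+01, -1.40000e-01]), 'rib': array([ 1.17677e+02,  5.03405e+02, -8.65120e+01, -1.25000e-01]), 'rim': array([ 1.45915e+02,  5.08905e+02, -8.70120e+01, -1.40000e-01])}
unit {'seal': array([ 9.6201e+01,  5.0650e+02, -8.5000e+01, -1.6400e-01]), 'plate': array([ 1.49581e+02,  5.06500e+02, -8.60000e+01, -1.34000e-01]), 'plx': array([ 1.500e+02,  5.065e+02, -8.450e+01, -1.340e-01]), 'ply': array([ 1.500e+02,  5.105e+02, -8.650e+01, -1.340e-01])}
```

```bash
python3 -m pendant '{"motion":[[0,0,0.4,0.5,0,0,0],[0,0,0,0.3,0,0,0],[0,0,0,0,0,0,0]]}'; python3 -m pendant '{"motion":[[0,0,0,0.5,0,0,0],[0,0,0,0.3,0,0,0],[0,0,0,0,0,0,0]]}'
```

```text
t: 17.22
ee_pos: [507.1, -87.4, 61.4]
tool_rot: [0.205, 3.132, -0.002]
ft_force: [-3.9, 0.3, 19.9]
width: 11.6
gripper_force: 61.6
t: 17.47
ee_pos: [507.2, -87.3, 60.0]
tool_rot: [0.205, 3.132, -0.001]
ft_force: [-0.9, 0.6, 7.4]
width: 12.1
gripper_force: 60.0
```

The force dropped suddenly from 19.9 to 7.4 N, so at least one clip has snapped. Pressing on towards the seal.

```bash
python3 -m pendant '{"motion":[[0,0,0,0.5,0,0,0],[0,0,0,0.5,0,0,0],[0,0,0,0,0,0,0]]}'; python3 -m pendant '{"motion":[[0,0,0,0.5,0,0,0],[0,0,0,0.5,0,0,0],[0,0,0,0,0,0,0]]}'
```

```text
t: 17.72
ee_pos: [506.6, -87.1, 57.9]
tool_rot: [0.205, 3.134, -0.0]
ft_force: [1.7, -0.2, -2.0]
width: 12.1
gripper_force: 58.8
t: 17.97
ee_pos: [506.0, -86.9, 56.5]
tool_rot: [-0.205, -3.135, -0.0]
ft_force: [0.0, 0.1, -0.7]
width: 12.0
gripper_force: 59.1
```

```bash
python3 -m pendant '{"motion":[[0,0,0,0.5,0,0,0],[0,0,0,0,0,0,0],[0,0,0,0,0,0,0]]}'; python3 -m pendant '{"motion":[[0,0,0,0.4,0,0,0],[0,0,0,0,0,0,0],[0,0,0,0,0,0,0]]}'
```

```text
t: 18.22
ee_pos: [506.0, -86.9, 56.2]
tool_rot: [-0.205, -3.135, 0.0]
ft_force: [-0.0, -0.6, 1.5]
width: 12.2
gripper_force: 59.2
t: 18.47
ee_pos: [506.1, -86.9, 56.0]
tool_rot: [0.205, 3.135, -0.0]
ft_force: [0.6, 0.6, 1.5]
width: 12.2
gripper_force: 59.4
```

```bash
python3 -m pendant '{"motion":[[0,0,0,0.4,0,0,0],[0,0,0,0,0,0,0],[0,0,0,0,0,0,0]]}'; python3 -m pendant '{"motion":[[0,0,0,0.4,0,0,0],[0,0,0,0,0,0,0],[0,0,0,0,0,0,0]]}'
```

```text
t: 18.72
ee_pos: [506.0, -86.9, 55.9]
tool_rot: [0.205, 3.135, -0.0]
ft_force: [-1.5, 0.4, 6.2]
width: 12.5
gripper_force: 60.0
t: 18.97
ee_pos: [506.0, -86.9, 55.9]
tool_rot: [0.205, 3.135, -0.0]
ft_force: [-1.5, 0.1, 10.7]
width: 12.3
gripper_force: 60.5
```

The rim has stopped at 31 mm and the force is rising stiffly, so it is on the seal. I'll check that it holds steady.

```bash
for i in 1 2 3; do python3 -m pendant '{"motion":[[0,0,0,0,0,0,0],[0,0,0,0,0,0,0],[0,0,0,0,0,0,0],[0,0,0,0,0,0,0]]}' | grep -E "ee_pos|ft_f"; done
```

```text
ee_pos: [506.1, -86.9, 55.9]
ft_force: [-2.4, 0.2, 11.3]
ee_pos: [506.0, -86.9, 55.9]
ft_force: [-1.8, 0.9, 10.8]
ee_pos: [506.0, -86.9, 55.9]
ft_force: [-2.3, -0.2, 10.2]
```

```bash
python3 -c "
from bench import ctrl
print(ctrl.finish_job())"
```

```text
the job is handed in; nothing more can be done
None
```

The cell stands in the tube and the cover is on: the force dropped twice as the clips snapped over the beads, the cover stopped at seal height, and the gripper still pushes it down at about 10–11 N. I handed the job in at about 20 s on the robot's clock.

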